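Seat a thumbscrew collar on a shaft's flat and hold it

TASK

Open the black case by its bar handle until the lid rests back on its stop. Then turn the bare steel shaft until its flat faces the two-pronged fork, take the thumbscrew collar out of the case and lower it over the shaft with the screw between the prongs, so that the screw's tip runs down the flat, and press it fully home against the spring. Finish while still gripping the collar and holding it down there, lid still open, and leave the flask, stopper and bottle alone.

Things in the scene. Friction and masses are not known exactly. Their poses are not given: they have to be found in the camera images.
- case: Black instrument case fixed to the bench, 170 x 200 x 60 mm (its x, y, z), walls and floor 5 mm thick, open at the top under the lid. Origin: centre of its underside; +x points to the hinge side, z up. It stands left or right of straight ahead, the shaft unit on the other side.
- lid (a joint): Angle of the case's 8 mm thick, 0.2 kg lid about its hinge along the far (+x) upper rim: 0 shut, grows as the near edge rises, 1.9 open on its stop (leaning back 0.33 past upright). Turns freely: let go before about 1.3 it falls shut, after about 1.6 it falls back on to its stop.
- lid_handle (a point): Middle of the lid's steel bar handle: round bar, 11 mm thick, 100 mm long, parallel to the hinge, its centre 35 mm off the lid's outer face and 15 mm in from the near edge. It is 155 mm from the hinge measured along the lid, 43 mm measured across it. Moves with the lid.
- lid_hinge (a point): Middle of the hinge line (parallel to the case's y axis), 85 mm from the case's centre, at the height of its rim (60 mm).
- unit: Shaft unit fixed to the bench: grey-green cast base 150 x 110 x 40 mm, reaching from x = -87 to +63 mm. Origin: on the axis of its upright shaft, at bench level; z up; the fork stands on its -x side, which roughly faces the robot.
- fork (a point): Middle between the tops of the fork's two prongs, on the unit: upright round steel prongs, 8 mm thick, 20 mm clear gap between them along the unit's y, 52 mm from the shaft axis towards the unit's -x, tops 75 mm above the bench.
- plate (a joint): Travel (m) of the spring plate round the shaft: a dark disc 30 mm wide, 4 mm thick. 0 up (top face 58 mm above the bench), grows as it is pressed down, 0.008 on its hard stop (top face at 50 mm). Takes about 2.5 N to start and 6 N to hold at the stop; springs back up if let go.
- shaft (a joint): Turn of the upright steel shaft about the unit's z axis, anticlockwise seen from above: 0 when the flat squarely faces the fork (the unit's -x). Starts somewhere from 0.5 to 1.5. Light friction (0.05 N m): it stays where left. Turns at most 3.1 either way.
- shaft_top (a point): Centre of the shaft's top end, 105 mm above the bench. Shaft 18 mm thick, chamfered end, with one flat along its whole height, 15 mm wide, 5 mm from the axis: pinched with a finger squarely on the flat it measures 14 mm, elsewhere up to 18 mm. x axis points away from the flat.
- collar: Loose aluminium block, 40 x 36 x 36 mm (its x, y, z), about 0.12 kg, upright 20 mm through bore in its middle. Origin: centre of the underside, on the bore axis. Its screw is on the -x face; grip it across the plain faces (36 mm, along y). It lies upright in the case, screw to the near side. Fully home its underside is 50 mm above the bench.
- screw_knob (a point): Centre of the collar's steel thumbscrew knob (18 mm thick, 12 mm long), 66 mm from the bore axis towards the collar's -x, 18 mm above its underside, on a stem 8 mm thick that goes between the prongs.
- screw_tip (a point): Inner end of the thumbscrew in the collar's bore, 8 x 8 mm, 6 mm from the bore axis, 18 mm above the underside. It stands 4 mm into the bore, so the collar goes down the shaft only with the screw over the flat, to within about 0.2 rad.
- flask: Bystander: glass conical flask, 80 mm wide, 118 mm tall, standing; origin: centre of its underside.
- stopper: Bystander: brown-red rubber stopper, 36 mm wide, 32 mm tall, standing; origin: centre of its underside.
- bottle: Bystander: amber reagent bottle, 60 mm wide, 130 mm tall, standing; origin: centre of its underside.
Not all that is in view belongs to the job. What is shaped like the unit but pink or yellow is not meant.

How it is judged:
On the way, in this order (a step that is already met when the one before it is completed fails the run):
1. the lid is open on its stop (value of joint lid above 1.8 rad), for 0.2 s.
2. with the collar still in the case, the shaft has been turned so that its flat faces the fork (value of joint shaft between -0.2 and 0.2 rad and horizontal distance between collar and case below 0.09 m), for 0.2 s.
At the end, for the whole second after the job is handed in: Lid over 1.8 rad; shaft flat within 0.2 rad of the fork; collar upright (0.1 rad), at rest, its bore within 3 mm of the shaft axis in x and y, underside within 3.5 mm of fully home, screw knob on the fork side within 11.5 mm of its middle; fingers still on the collar with over 2 N (value of joint lid above 1.8 rad and value of joint shaft between -0.2 and 0.2 rad and x of collar in the frame of unit between -0.003 and 0.003 m and y of collar in the frame of unit between -0.003 and 0.003 m and z of collar in the frame of unit between 0.045 and 0.0535 m and x of screw_knob in the frame of unit between -0.075 and -0.055 m and y of screw_knob in the frame of unit between -0.0115 and 0.0115 m and angle between collar's own z axis and vertical below 0.1 rad and linear speed of collar below 0.02 m/s and contact force between the fingers and collar above 2 N); the arm keeps its last pose, push and grip.
It fails at once if the flask is disturbed (moved 20 mm or tipped) (distance of flask from where it was at the start of the episode above 0.02 m or angle between flask's own z axis and vertical above 0.5 rad).
It fails at once if the stopper is disturbed (moved 20 mm or tipped) (distance of stopper from where it was at the start of the episode above 0.02 m or angle between stopper's own z axis and vertical above 0.5 rad).
It fails at once if the bottle is disturbed (moved 20 mm or tipped) (distance of bottle from where it was at the start of the episode above 0.02 m or angle between bottle's own z axis and vertical above 0.5 rad).
It also fails if it takes over 72 s, if anything falls off the work surface, if the arm or the gripper's body presses on something with over 40 N, if the wrist force passes 120 N, or if a joint passes its speed limit or range.

ROBOT

A 6-joint arm with a two-finger parallel gripper is mounted at the origin on the work surface. World frame = base frame: x ahead of the robot, y to its left, z up, the work surface at z = 0. Lengths are in m, angles in rad, forces in N, time in s.
With the tool pointing down it reaches from about 0.375 to 0.925 m from the base axis. Payload 5.7 kg.
Tool frame: the origin (TCP) lies at the very end of the fingers, on their centre line; the grasp point (between the pads) lies 19 mm behind it; z points along the fingers, y is the line along which they close (so a half turn about z gives the same grasp; the last joint's range is limited). The gripper opens to 85 mm and grips with 20 to 120 N. Pads are 22 mm wide; open, the fingers measure 114 mm over their backs; the gripper's body (76 mm by 85 mm) begins 54 mm behind the grasp point. The pads swing forward as they close: fully open they stand 13 mm farther back than shut.
Start: joints at [-1.29, 0.359, 1.51, -0, 1.272, -0.115], TCP at [0.231, -0.554, 0.231] pointing down, gripper open.
Joint ranges: [-2.97, 2.97], [-1.01, 2.36], [0.21, 2.38], [-0.96, 4.11], [0.2, 2.71], [-2.98, 2.98]. Speed limits (rad/s): [2.39, 2.39, 3.14, 3.14, 3.14, 3.14].

INTERFACE

Orientations are given as a unit quaternion [x, y, z, w].
In Python, from rig import telemetry, optics, order gives the robot as it stands. The module is installed in compiled form; this text tells all that it offers.
- The arm moves only by the tool carry_out, never from a script. Its argument "rows" is a list of rows, each an object of numbers: "x", "y", "z": the shift along the tool's x, y, z in m; "roll": the turn about the tool's z in rad. A call has 1 to 12 rows; each row is the pose to reach, as a shift and turn from the pose commanded when the call began, along the tool's axes at that moment; what a row does not reach only later rows make up. A row lasts 1/10 s, in which the tool goes at most 50 mm and 8.59 degrees, less where a joint would pass 70% of its speed; a pose out of reach is approached as far as the arm can. A call with a gripper value outside its range is refused whole. "hand" is the opening, from 0 (shut) to 1 (fully open), set as the call begins (left out, the last holds). The fingers move at their own pace and stop on an object; the grip force is fixed at half the most. Time passes only in rows, so rows that repeat a pose let the fingers close. It gives the time, the measured TCP pose, the force, the opening and the grip force at its end, in the units of the state.
- telemetry.state(): the state, without advancing time (a new reading comes with each control period).
- optics.snapshot(name): name is "scene" or "side" or "wrist"; returns (picture, depth): 420x560x3 uint8, red, green, blue; 420x560 float32, m along the optical axis (not along the pixel's ray), 0 where there is no reading.
- optics.get_calibration(name): a dict with "K" (3x3 intrinsics, pixels), "distortion" ([k1, k2, p1, p2, k3] as OpenCV has them; the pictures are not rectified), "extrinsics" (4x4, takes a point from camera to world coordinates). Camera axes: x right, y up, looking along -z (the intrinsics and any distortion apply to the point x, -y, -z); pixel columns grow to the right and rows downward; lengths in m; the calibration is good to about 2 mm. A picture is of the moment at which its call begins: read the wrist's pose just before it. get_calibration takes no time and is no camera call; for the wrist camera it gives the pose at the moment of the call.
- order.sign_off(): hands the job in; it is judged then, once.
The state is a dict: "time": time; "joint_positions": joint angles; "qvel": joint speeds; "joint_efforts": joint torques, N m; "position": TCP position; "tcp_rot": TCP orientation; "ft_force": force on the tool from outside, world axes, zero at the start; "torque": the same for the moment, N m; "finger_gap": finger opening in m; "grasp_force": force on a finger pad.
Only numpy, scipy, OpenCV 4.12 (cv2) and the standard library are available. Lean on these libraries where they do the work, as an engineer would, in place of code of your own. Each camera call takes 0.05 s, during which the arm holds its last target. There are 200 camera calls.

## Working session

There is one attempt and no reset: what is moved stays moved. The work goes in short steps, Python scripts to look and compute and a tool call to move; the robot and the scene stay as the last step left them, time stands still between calls to the robot, and variables do not carry over. Pictures are saved under pics/ and viewed, at most 10 in all, crops included, and the job is handed in when it is done.

Besides the shell and the picture viewer there is one more tool, called after "Emit:" in YAML: its name, and indented under it one key for each argument. carry_out: Moves the arm, as the interface text tells. Its arguments: {"type":"object","properties":{"rows":{"type":"array","items":{"type":"object","properties":{"x":{"type":"number"},"y":{"type":"number"},"z":{"type":"number"},"roll":{"type":"number"}}}},"hand":{"type":"number"}},"required":["rows"]}

```bash
mkdir -p pics
cat > h.py <<'E'
import numpy as np, cv2, os
from rig import telemetry, optics, order
from scipy.spatial.transform import Rotation as R
def snap(n,save=None):
    c=optics.get_calibration(n); p,d=optics.snapshot(n)
    np.savez('%s.npz'%n,p=p,d=d,K=c['K'],D=c['distortion'],E=c['extrinsics'])
    if save: cv2.imwrite('pics/'+save,p[:,:,::-1])
def load(n): return np.load('%s.npz'%n)
def cloud(n):
    f=load(n);d=f['d'];h,w=d.shape
    u,v=np.meshgrid(np.arange(w),np.arange(h))
    q=cv2.undistortPoints(np.stack([u,v],-1).reshape(-1,1,2).astype(float),f['K'],f['D']).reshape(h,w,2)
    P=np.stack([q[...,0]*d,-q[...,1]*d,-d],-1)
    E=f['E'];W=P@E[:3,:3].T+E[:3,3]; W[d==0]=np.nan
    return W
def ray(n,u,v,z):
    f=load(n);q=cv2.undistortPoints(np.array([[[u,v]]],float),f['K'],f['D'])[0,0]
    E=f['E'];r=E[:3,:3]@np.array([q[0],-q[1],-1]);o=E[:3,3];t=(z-o[2])/r[2];return o+t*r
def st():
    s=telemetry.state();print('t%.2f'%s['time'],'p',np.round(s['position'],4),'q',np.round(s['tcp_rot'],4),'F',np.round(s['ft_force'],1),'gap %.4f g %.1f'%(s['finger_gap'],s['grasp_force']),'j',np.round(s['joint_positions'],3));return s
E
python3 - <<'E'
from h import *
s=st();print(R.from_quat(s['tcp_rot']).as_matrix().round(3))
snap('scene','s1.png');snap('side','d1.png')
a=load('scene');b=load('side')
for f in(a,b):print(f['E'].round(3),f['K'].round(1),f['D'])
E
```

```text
t0.00 p [ 0.2311 -0.553   0.2305] q [ 9.805e-01  1.966e-01 -1.000e-04 -9.000e-04] F [0.2 0.2 0.1] gap 0.0858 g 0.0 j [-1.29   0.359  1.511  0.     1.272 -0.115]
[[ 0.923  0.386 -0.   ]
 [ 0.386 -0.923  0.002]
 [ 0.    -0.002 -1.   ]]
[[ 0.811 -0.36   0.462  1.098]
 [ 0.585  0.519 -0.623 -0.909]
 [-0.015  0.775  0.631  0.886]
 [ 0.     0.     0.     1.   ]] [[496.7   0.  276.4]
 [  0.  496.7 203.3]
 [  0.    0.    1. ]] [-0.09812448  0.          0.          0.          0.        ]
[[-0.907  0.293 -0.302  0.197]
 [-0.421 -0.647  0.635  0.607]
 [-0.01   0.704  0.71   0.86 ]
 [ 0.     0.     0.     1.   ]] [[498.    0.  282.5]
 [  0.  498.  211.8]
 [  0.    0.    1. ]] [-0.15990389  0.          0.          0.          0.        ]
```

View pics/s1.png

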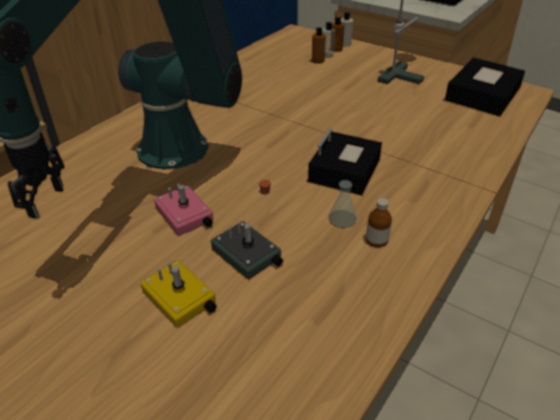

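View pics/d1.png

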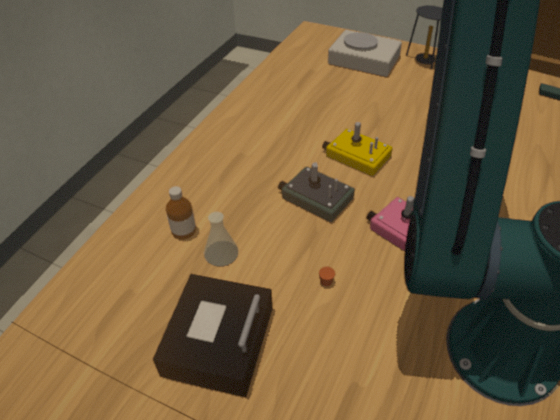

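Scene: the case candidates are the black case with the handle at (345,160) and a far, handle-less one at (487,85). The unit candidates are grey-green (247,248), pink (183,207) and yellow (177,290). I choose the near case with the handle (side view: (215,330)) and the grey-green unit. Flask (343,205), bottle (379,225) and stopper (264,187) must be avoided.

Run:
```python
from h import *
def rect(n,W,box,zr,name):
    u0,u1,v0,v1=box
    S=W[v0:v1,u0:u1].reshape(-1,3);S=S[np.isfinite(S[:,0])]
    m=(S[:,2]>zr[0])&(S[:,2]<zr[1]);P=S[m]
    r=cv2.minAreaRect((P[:,:2]*1000).astype(np.float32));print(n,name,len(P),np.round(r[0],1),np.round(r[1],1),round(r[2],2),'zmed',np.median(P[:,2]).round(4))
    return P
for n,bx in(('scene',dict(case=(300,390,125,195),unit=(205,285,215,280),stop=(255,275,175,198),flask=(322,362,178,230),bottle=(364,396,195,250))),('side',dict(case=(150,285,270,400),unit=(275,360,155,222),stop=(315,340,262,290),flask=(198,243,205,265),bottle=(163,200,184,240)))):
    W=cloud(n)
    rect(n,W,bx['case'],(.060,.076),'lid')
    rect(n,W,bx['case'],(.088,.125),'handle')
    rect(n,W,bx['unit'],(.034,.046),'base')
    P=rect(n,W,bx['unit'],(.064,.12),'prongs/shaft')
    for zr in((.07,.08),(.09,.102),(.102,.11)):
        rect(n,W,bx['unit'],zr,'u%.2f'%zr[0])
    rect(n,W,bx['stop'],(.012,.05),'stopper')
    rect(n,W,bx['flask'],(.02,.13),'flask')
    rect(n,W,bx['bottle'],(.02,.14),'bottle')
    f=load(n);b=bx['unit'];c=f['p'][b[2]:b[3],b[0]:b[1],::-1];cv2.imwrite('pics/u_%s.png'%n,cv2.resize(c,None,fx=6,fy=6,interpolation=cv2.INTER_CUBIC))
a=cv2.imread('pics/u_scene.png');b=cv2.imread('pics/u_side.png');h=min(len(a),len(b))
c=np.hstack([a[:h],b[:h]]);cv2.imwrite('pics/u.png',cv2.resize(c,(800,int(h*800/c.shape[1]))))
```

```text
scene lid 2207 [531.6 211.7] [171.4 208.2] 11.45 zmed 0.0691
scene handle 245 [535.8 111.7] [ 57.6 317.6] 40.51 zmed 0.1092
scene base 1478 [ 507.2 -243.8] [109.6 148.4] 78.04 zmed 0.0394
scene prongs/shaft 129 [ 496.2 -244.2] [32.9 65.6] 75.01 zmed 0.082
scene u0.07 31 [ 493.6 -247.6] [32.6 62.1] 66.62 zmed 0.0737
scene u0.09 25 [ 524.8 -249.3] [13.   6.7] 56.28 zmed 0.0962
scene u0.10 26 [ 520.7 -245.1] [11.8 14.1] 38.23 zmed 0.1041
scene stopper 120 [392.9 -11.5] [31.7 40.4] 37.3 zmed 0.0301
scene flask 932 [597.7  48. ] [116.7 175.1] 20.71 zmed 0.0475
scene bottle 843 [755.1 -19.9] [58.2 47.5] 10.42 zmed 0.0785
side lid 8160 [527.9 212.7] [171.4 202.6] 11.45 zmed 0.0684
side handle 335 [459.8 199.6] [ 12.1 109.4] 12.11 zmed 0.1076
side base 1580 [ 496.2 -296.3] [221.5 158.4] 78.28 zmed 0.0401
side prongs/shaft 138 [ 489.6 -241.8] [35.6 66.7] 67.78 zmed 0.083
side u0.07 40 [ 488.7 -241.9] [33.  62.5] 70.06 zmed 0.0738
side u0.09 25 [ 516.6 -238. ] [ 9.4 17.8] 83.21 zmed 0.0954
side u0.10 28 [ 517.2 -243. ] [11.3 18.7] 34.22 zmed 0.1053
side stopper 237 [389.7  -9.7] [32.8 33.8] 89.68 zmed 0.0317
side flask 988 [629.8  21.5] [66.7 50.8] 29.39 zmed 0.0587
side bottle 1027 [743.3  -2.8] [60.8 45.7] 40.78 zmed 0.0805
```

View pics/u.png

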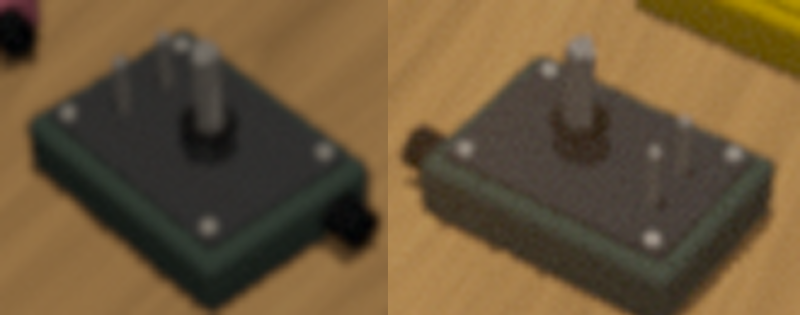

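The crop confirms it: grey-green base with a bare shaft (left panel (205,90)) and two prongs on the robot's side, dark plate round the shaft. Next is the route to the handle.

```bash
cat >> h.py <<'E'
def go(x,y,z,yaw=None):
    "shift in tool axes and roll to reach a world pose (yaw of tool x, deg)"
    s=st();M=R.from_quat(s['tcp_rot']).as_matrix();d=M.T@(np.array([x,y,z])-s['position'])
    cy=np.degrees(np.arctan2(M[1,0],M[0,0]));r=None if yaw is None else np.radians((cy-yaw+180)%360-180)
    print('shift',d.round(4),'yaw %.2f'%cy,'roll',r)
E
python3 - <<'E'
from h import *
W=cloud('side')[285:355,235:285].reshape(-1,3);m=(W[:,2]>.1)&(W[:,2]<.12);P=W[m];print(P.mean(0),P[:,2].max())
q=P[:,:2]-P[:,:2].mean(0);v=np.linalg.svd(q,full_matrices=False)[2][0];print(v,(q@v).min(),(q@v).max())
go(.43,-.2,.23,101.45);go(.46,.199,.18,101.45)
E
```

```text
[0.45848106 0.20209292 0.10753272] 0.11333579247618986
[-0.20517514  0.97872527] -0.05745604031915015 0.05196829778348353
t0.10 p [ 0.2312 -0.553   0.2305] q [ 9.805e-01  1.966e-01 -1.000e-04 -9.000e-04] F [-0.   0.2  0.9] gap 0.0853 g 0.0 j [-1.29   0.359  1.511  0.     1.273 -0.115]
shift [ 0.3196 -0.249   0.001 ] yaw 22.68 roll -1.374833533110022
t0.10 p [ 0.2312 -0.553   0.2305] q [ 9.805e-01  1.966e-01 -1.000e-04 -9.000e-04] F [-0.   0.2  0.9] gap 0.0853 g 0.0 j [-1.29   0.359  1.511  0.     1.273 -0.115]
shift [ 0.5011 -0.6055  0.0517] yaw 22.68 roll -1.374833533110022
```

Emit:
carry_out:
  hand: 1
  rows:
    - {"x": 0.04,"y": -0.03,"roll": -0.14}
    - {"x": 0.08,"y": -0.06,"roll": -0.28}
    - {"x": 0.12,"y": -0.09,"roll": -0.42}
    - {"x": 0.16,"y": -0.125,"roll": -0.56}
    - {"x": 0.2,"y": -0.155,"roll": -0.7}
    - {"x": 0.24,"y": -0.185,"roll": -0.84}
    - {"x": 0.28,"y": -0.215,"roll": -0.98}
    - {"x": 0.32,"y": -0.25,"roll": -1.12}
    - {"x": 0.34,"y": -0.29,"roll": -1.26}
    - {"x": 0.36,"y": -0.33,"roll": -1.375}
    - {"x": 0.375,"y": -0.365,"roll": -1.375}
    - {"x": 0.39,"y": -0.4,"roll": -1.375}

```text
validation failed for argument at $.ro...
```

```bash
python3 -c "
from h import *
go(.46,.199,.18,101.45);go(.46,.199,.084,101.45)"
```

```text
t0.10 p [ 0.2312 -0.553   0.2305] q [ 9.805e-01  1.966e-01 -1.000e-04 -9.000e-04] F [-0.   0.2  0.9] gap 0.0853 g 0.0 j [-1.29   0.359  1.511  0.     1.273 -0.115]
shift [ 0.5011 -0.6055  0.0517] yaw 22.68 roll -1.374833533110022
t0.10 p [ 0.2312 -0.553   0.2305] q [ 9.805e-01  1.966e-01 -1.000e-04 -9.000e-04] F [-0.   0.2  0.9] gap 0.0853 g 0.0 j [-1.29   0.359  1.511  0.     1.273 -0.115]
shift [ 0.5011 -0.6054  0.1477] yaw 22.68 roll -1.374833533110022
```

Emit:
carry_out:
  hand: 1
  rows:
    - {"x": 0.04,"y": -0.03,"z": 0,"roll": -0.14}
    - {"x": 0.08,"y": -0.06,"z": 0,"roll": -0.28}
    - {"x": 0.12,"y": -0.09,"z": 0,"roll": -0.42}
    - {"x": 0.16,"y": -0.125,"z": 0,"roll": -0.56}
    - {"x": 0.2,"y": -0.155,"z": 0,"roll": -0.7}
    - {"x": 0.24,"y": -0.185,"z": 0,"roll": -0.84}
    - {"x": 0.28,"y": -0.215,"z": 0,"roll": -0.98}
    - {"x": 0.32,"y": -0.25,"z": 0,"roll": -1.12}
    - {"x": 0.34,"y": -0.29,"z": 0,"roll": -1.26}
    - {"x": 0.36,"y": -0.33,"z": 0,"roll": -1.375}
    - {"x": 0.375,"y": -0.365,"z": 0,"roll": -1.375}
    - {"x": 0.39,"y": -0.4,"z": 0,"roll": -1.375}

```text
time: 1.3
position: [0.4365, -0.0323, 0.2311]
tcp_rot: [0.633, 0.774, -0.0, -0.0]
ft_force: [0.6, -0.4, 0.9]
finger_gap: 0.0854
grasp_force: 0.0
```

```bash
python3 -c "
from h import *
go(.46,.199,.18,101.45);go(.46,.199,.084,101.45)"
```

```text
t1.30 p [ 0.4365 -0.0323  0.2311] q [ 6.327e-01  7.744e-01 -0.000e+00 -2.000e-04] F [ 0.6 -0.4  0.9] gap 0.0854 g 0.0 j [-0.232  0.122  1.84   0.     1.18  -0.433]
shift [0.2219 0.0692 0.0512] yaw 101.50 roll 0.0008573903359518534
t1.30 p [ 0.4365 -0.0323  0.2311] q [ 6.327e-01  7.744e-01 -0.000e+00 -2.000e-04] F [ 0.6 -0.4  0.9] gap 0.0854 g 0.0 j [-0.232  0.122  1.84   0.     1.18  -0.433]
shift [0.2219 0.0692 0.1472] yaw 101.50 roll 0.0008573903359518534
```

Emit:
carry_out:
  hand: 1
  rows:
    - {"x": 0.045,"y": 0.014,"z": 0.01,"roll": 0}
    - {"x": 0.09,"y": 0.028,"z": 0.02,"roll": 0}
    - {"x": 0.135,"y": 0.042,"z": 0.03,"roll": 0}
    - {"x": 0.18,"y": 0.056,"z": 0.04,"roll": 0}
    - {"x": 0.222,"y": 0.069,"z": 0.05,"roll": 0}
    - {"x": 0.222,"y": 0.069,"z": 0.05,"roll": 0}

```text
time: 1.9
position: [0.4599, 0.2016, 0.18]
tcp_rot: [0.631, 0.776, 0.0, -0.001]
ft_force: [0.1, -0.9, 0.7]
finger_gap: 0.085
grasp_force: 0.0
```

Run:
```python
from h import *
go(.46,.199,.084,101.45)
snap('wrist','w1.png');f=load('wrist');print(f['E'].round(3))
W=cloud('wrist').reshape(-1,3);m=(W[:,2]>.095)&(W[:,2]<.118)&(abs(W[:,0]-.46)<.05)&(abs(W[:,1]-.2)<.08);P=W[m][:,:2]
print(len(P),P.mean(0),cv2.minAreaRect((P*1000).astype(np.float32)))
```

```text
t1.90 p [0.4599 0.2016 0.18  ] q [ 6.312e-01  7.756e-01  2.000e-04 -1.100e-03] F [ 0.1 -0.9  0.7] gap 0.0850 g 0.0 j [0.274 0.276 1.781 0.002 1.086 0.068]
shift [-0.0028 -0.0004  0.096 ] yaw 101.73 roll 0.004821483996452109
[[ 0.979 -0.196 -0.053  0.446]
 [ 0.203  0.944  0.261  0.269]
 [-0.001 -0.267  0.964  0.323]
 [ 0.     0.     0.     1.   ]]
2241 [0.45838986 0.20342918] ((459.3835754394531, 199.23312377929688), (11.004520416259766, 109.3860092163086), 11.291877746582031)
```

View pics/w1.png

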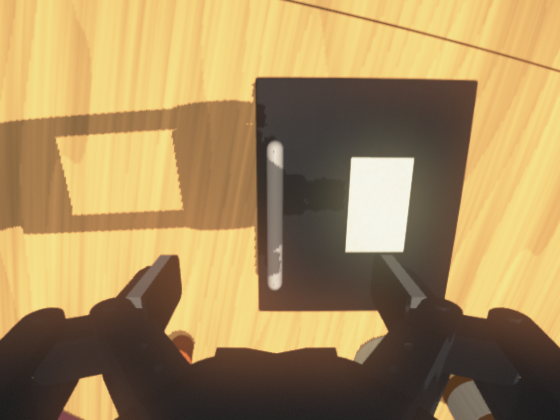

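The wrist view shows the bar at (275,215), aligned with the fingers' centre. I'll go down and close.

Emit:
carry_out:
  hand: 1
  rows:
    - {"x": 0,"y": 0,"z": 0.03,"roll": 0}
    - {"x": 0,"y": 0,"z": 0.06,"roll": 0}
    - {"x": 0,"y": 0,"z": 0.085,"roll": 0}
    - {"x": 0,"y": 0,"z": 0.096,"roll": 0}
    - {"x": 0,"y": 0,"z": 0.096,"roll": 0}

```text
time: 2.45
position: [0.4593, 0.1959, 0.0843]
tcp_rot: [0.633, 0.774, -0.001, -0.001]
ft_force: [-0.7, -0.2, -0.4]
finger_gap: 0.0853
grasp_force: 0.0
```

Emit:
carry_out:
  hand: 0
  rows:
    - {"x": 0,"y": 0,"z": 0,"roll": 0}
    - {"x": 0,"y": 0,"z": 0,"roll": 0}
    - {"x": 0,"y": 0,"z": 0,"roll": 0}
    - {"x": 0,"y": 0,"z": 0,"roll": 0}
    - {"x": 0,"y": 0,"z": 0,"roll": 0}
    - {"x": 0,"y": 0,"z": 0,"roll": 0}
    - {"x": 0,"y": 0,"z": 0,"roll": 0}
    - {"x": 0,"y": 0,"z": 0,"roll": 0}

```text
time: 3.25
position: [0.4601, 0.1972, 0.0859]
tcp_rot: [0.633, 0.774, -0.0, -0.0]
ft_force: [-2.6, -0.2, 6.4]
finger_gap: 0.009
grasp_force: 58.5
```

Run:
```python
from h import *
st()
a0=np.arctan2(43,155);r=np.hypot(43,155)
for i in range(1,25):
    t=.0725*i+.0;print(i,round(t,3),'y %.3f z %.3f'%((r*np.cos(a0)-r*np.cos(a0+t))/1e3,-(r*np.sin(a0+t)-43)/1e3))
```

```text
t3.25 p [0.4601 0.1972 0.0859] q [ 6.329e-01  7.743e-01 -1.000e-04 -1.000e-04] F [-2.6 -0.2  6.4] gap 0.0090 g 58.5 j [0.267 0.407 1.879 0.    0.856 0.066]
1 0.072 y 0.004 z -0.011
2 0.145 y 0.008 z -0.022
3 0.217 y 0.013 z -0.032
4 0.29 y 0.019 z -0.043
5 0.362 y 0.025 z -0.052
6 0.435 y 0.033 z -0.061
7 0.507 y 0.040 z -0.070
8 0.58 y 0.049 z -0.078
9 0.652 y 0.058 z -0.085
10 0.725 y 0.067 z -0.092
11 0.797 y 0.078 z -0.098
12 0.87 y 0.088 z -0.103
13 0.942 y 0.099 z -0.108
14 1.015 y 0.110 z -0.111
15 1.087 y 0.121 z -0.114
16 1.16 y 0.133 z -0.116
17 1.232 y 0.144 z -0.117
18 1.305 y 0.156 z -0.118
19 1.377 y 0.167 z -0.117
20 1.45 y 0.179 z -0.116
21 1.522 y 0.190 z -0.114
22 1.595 y 0.202 z -0.111
23 1.667 y 0.213 z -0.107
24 1.74 y 0.223 z -0.103
```

Emit:
carry_out:
  hand: 0
  rows:
    - {"x": 0,"y": 0.004,"z": -0.011,"roll": 0}
    - {"x": 0,"y": 0.008,"z": -0.022,"roll": 0}
    - {"x": 0,"y": 0.013,"z": -0.032,"roll": 0}
    - {"x": 0,"y": 0.019,"z": -0.043,"roll": 0}
    - {"x": 0,"y": 0.025,"z": -0.052,"roll": 0}
    - {"x": 0,"y": 0.033,"z": -0.061,"roll": 0}
    - {"x": 0,"y": 0.04,"z": -0.07,"roll": 0}
    - {"x": 0,"y": 0.049,"z": -0.078,"roll": 0}
    - {"x": 0,"y": 0.058,"z": -0.085,"roll": 0}
    - {"x": 0,"y": 0.067,"z": -0.092,"roll": 0}
    - {"x": 0,"y": 0.078,"z": -0.098,"roll": 0}
    - {"x": 0,"y": 0.088,"z": -0.103,"roll": 0}

```text
time: 4.45
position: [0.5441, 0.2144, 0.1907]
tcp_rot: [0.633, 0.774, -0.002, -0.002]
ft_force: [-12.2, -2.0, 20.5]
finger_gap: 0.0087
grasp_force: 61.1
```

```bash
python3 -c "
from h import *
st();snap('scene','s2.png')
f=load('scene')['p'][90:220,290:420,::-1];cv2.imwrite('pics/s2c.png',cv2.resize(f,None,fx=4,fy=4))"
```

```text
t4.45 p [0.5441 0.2144 0.1907] q [ 0.6328  0.7743 -0.0018 -0.0016] F [-12.2  -2.   20.5] gap 0.0087 g 61.1 j [2.570e-01 3.790e-01 1.589e+00 1.000e-03 1.179e+00 5.600e-02]
```

View pics/s2c.png

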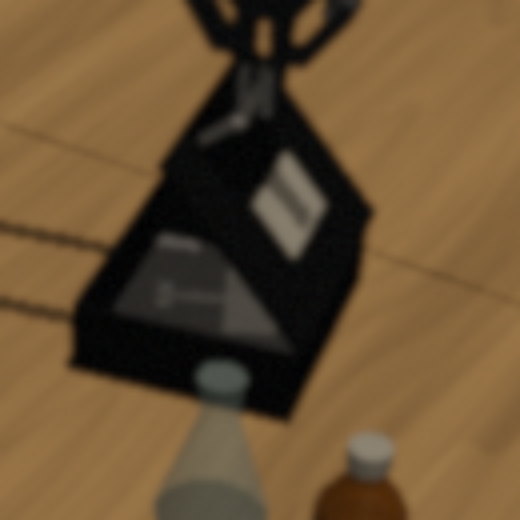

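The lid is following the bar, at about 0.87 rad. The force pushes outward along the arc, so I continue slightly farther out.

Emit:
carry_out:
  hand: 0
  rows:
    - {"x": 0,"y": 0.01,"z": -0.008,"roll": 0}
    - {"x": 0,"y": 0.021,"z": -0.011,"roll": 0}
    - {"x": 0,"y": 0.032,"z": -0.014,"roll": 0}
    - {"x": 0,"y": 0.044,"z": -0.016,"roll": 0}
    - {"x": 0,"y": 0.056,"z": -0.017,"roll": 0}
    - {"x": 0,"y": 0.068,"z": -0.018,"roll": 0}
    - {"x": 0,"y": 0.08,"z": -0.017,"roll": 0}
    - {"x": 0,"y": 0.092,"z": -0.016,"roll": 0}
    - {"x": 0,"y": 0.104,"z": -0.014,"roll": 0}
    - {"x": 0,"y": 0.116,"z": -0.011,"roll": 0}
    - {"x": 0,"y": 0.127,"z": -0.007,"roll": 0}
    - {"x": 0,"y": 0.137,"z": -0.003,"roll": 0}

```text
time: 5.7
position: [0.682, 0.2422, 0.1907]
tcp_rot: [0.633, 0.774, 0.0, -0.0]
ft_force: [-1.4, 1.6, 1.6]
finger_gap: 0.0089
grasp_force: 60.8
```

Emit:
carry_out:
  hand: 0.3
  rows:
    - {"x": 0,"y": 0,"z": 0,"roll": 0}
    - {"x": 0,"y": 0,"z": 0,"roll": 0}
    - {"x": 0,"y": 0,"z": 0,"roll": 0}
    - {"x": 0,"y": 0,"z": 0,"roll": 0}

```text
time: 6.1
position: [0.6808, 0.2415, 0.1915]
tcp_rot: [0.633, 0.774, -0.0, 0.0]
ft_force: [0.5, 0.3, -0.3]
finger_gap: 0.0255
grasp_force: 0.1
```

```bash
python3 -c "
from h import *
st();snap('scene')
f=load('scene')['p'][60:220,290:450,::-1];cv2.imwrite('pics/s3c.png',cv2.resize(f,None,fx=3.5,fy=3.5))"
```

```text
t6.10 p [0.6808 0.2415 0.1915] q [ 6.330e-01  7.741e-01 -0.000e+00  2.000e-04] F [ 0.5  0.3 -0.3] gap 0.0255 g 0.1 j [ 0.245  0.566  1.26  -0.     1.315  0.046]
```

View pics/s3c.png

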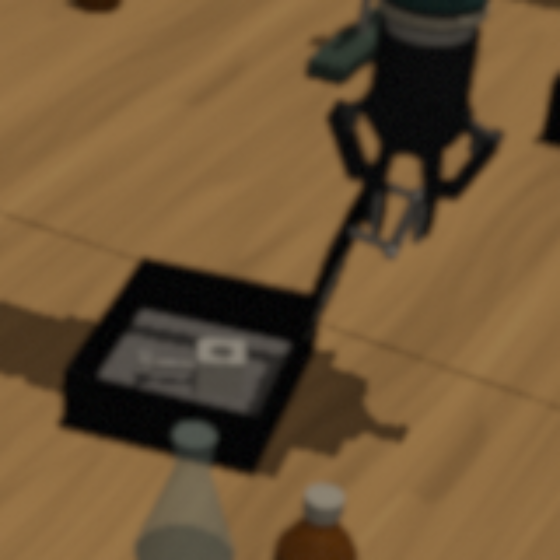

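Lid is leaning back, the bar between loosened fingers. I follow it to its stop, then rise clear.

Emit:
carry_out:
  hand: 0.22
  rows:
    - {"x": 0,"y": 0.007,"z": 0,"roll": 0}
    - {"x": 0,"y": 0.014,"z": 0,"roll": 0}
    - {"x": 0,"y": 0.02,"z": 0,"roll": 0}
    - {"x": 0,"y": 0.02,"z": 0,"roll": 0}
    - {"x": 0,"y": 0.02,"z": 0,"roll": 0}

```text
time: 6.65
position: [0.7007, 0.2458, 0.1911]
tcp_rot: [0.633, 0.774, -0.0, -0.0]
ft_force: [-1.3, 0.2, 0.2]
finger_gap: 0.0187
grasp_force: 0.0
```

Emit:
carry_out:
  hand: 0.22
  rows:
    - {"x": 0,"y": 0,"z": -0.01,"roll": 0}
    - {"x": 0,"y": 0,"z": -0.02,"roll": 0}
    - {"x": 0,"y": 0,"z": -0.035,"roll": 0}
    - {"x": 0,"y": 0,"z": -0.06,"roll": 0}
    - {"x": 0,"y": 0,"z": -0.09,"roll": 0}
    - {"x": 0,"y": 0,"z": -0.11,"roll": 0}

```text
time: 7.25
position: [0.7014, 0.246, 0.3057]
tcp_rot: [0.633, 0.774, 0.002, 0.001]
ft_force: [-0.2, 0.2, 0.4]
finger_gap: 0.0185
grasp_force: 0.0
```

Run:
```python
from h import *
st();snap('scene');snap('side')
h=np.array([.6128,.2289]);c=np.array([.9801,.1985]);n=np.array([-.1985,.9801])
for k in('scene','side'):
    W=cloud(k).reshape(-1,3);W=W[np.isfinite(W[:,0])]
    u=(W[:,:2]-h)@c;v=(W[:,:2]-h)@n
    m=(abs(v)<.09)&(u>.005)&(u<.12)&(W[:,2]>.09)&(W[:,2]<.225)
    print(k,m.sum(),np.polyfit(W[m,2],u[m],1))
    m=(abs(v)<.095)&(u<-.006)&(u>-.165)&(W[:,2]>.034)&(W[:,2]<.048)
    P=W[m];print('collar',len(P),cv2.minAreaRect((P[:,:2]*1000).astype(np.float32)) if len(P) else '',np.median(P[:,2]))
    np.save(k+'_c.npy',P)
go(.519,-.2445,.25,225)
go(.539,.205,.25,225)
```

```text
t7.25 p [0.7014 0.246  0.3057] q [0.633  0.7742 0.0017 0.0013] F [-0.2  0.2  0.4] gap 0.0185 g 0.0 j [0.245 0.525 1.057 0.    1.555 0.044]
scene 324 [ 0.43595782 -0.02097643]
collar 244 ((527.363037109375, 211.427734375), (155.69827270507812, 189.83807373046875), 11.545331954956055) 0.040488426786852105
side 5620 [ 0.40786095 -0.02940568]
collar 649 ((531.1102905273438, 209.1467742919922), (155.96742248535156, 183.70611572265625), 11.446002960205078) 0.04060149695385551
t7.35 p [0.7027 0.2464 0.3075] q [0.6329 0.7742 0.0036 0.0027] F [ 1.4 -0.8  0.3] gap 0.0186 g 0.0 j [0.245 0.523 1.056 0.    1.554 0.044]
shift [-0.4446 -0.2781  0.0547] yaw 101.46 roll -2.156107233865128
t7.35 p [0.7027 0.2464 0.3075] q [0.6329 0.7742 0.0036 0.0027] F [ 1.4 -0.8  0.3] gap 0.0186 g 0.0 j [0.245 0.523 1.056 0.    1.554 0.044]
shift [-0.008  -0.1691  0.0559] yaw 101.46 roll -2.156107233865128
```

Emit:
carry_out:
  hand: 0.5
  rows:
    - {"x": -0.02,"y": -0.015,"z": 0,"roll": -0.05}
    - {"x": -0.06,"y": -0.04,"z": 0,"roll": -0.1}
    - {"x": -0.1,"y": -0.063,"z": 0,"roll": -0.15}
    - {"x": -0.14,"y": -0.088,"z": 0,"roll": -0.2}
    - {"x": -0.18,"y": -0.113,"z": 0,"roll": -0.25}
    - {"x": -0.22,"y": -0.138,"z": 0,"roll": -0.3}
    - {"x": -0.26,"y": -0.163,"z": 0,"roll": -0.35}
    - {"x": -0.3,"y": -0.188,"z": 0,"roll": -0.4}
    - {"x": -0.34,"y": -0.213,"z": 0,"roll": -0.45}
    - {"x": -0.38,"y": -0.238,"z": 0,"roll": -0.5}
    - {"x": -0.42,"y": -0.263,"z": 0.02,"roll": -0.55}
    - {"x": -0.445,"y": -0.278,"z": 0.04,"roll": -0.585}

```text
time: 8.55
position: [0.5155, -0.2485, 0.2616]
tcp_rot: [0.383, 0.924, -0.001, 0.001]
ft_force: [0.8, 0.1, 0.2]
finger_gap: 0.0424
grasp_force: 0.0
```

Emit:
carry_out:
  rows:
    - {"x": 0,"y": 0,"z": 0.03,"roll": 0}
    - {"x": 0,"y": 0,"z": 0.05,"roll": 0}
    - {"x": 0,"y": 0,"z": 0.065,"roll": 0}
    - {"x": 0,"y": 0,"z": 0.065,"roll": 0}
    - {"x": 0,"y": 0,"z": 0.065,"roll": 0}

```text
time: 9.05
position: [0.5164, -0.2454, 0.1964]
tcp_rot: [0.383, 0.924, 0.0, -0.0]
ft_force: [-0.4, 0.4, 0.8]
finger_gap: 0.0426
grasp_force: 0.0
```

Run:
```python
from h import *
st();snap('wrist','w2.png')
f=load('wrist');W=cloud('wrist')
m=(W[...,2]>.096)&(W[...,2]<.112)&(np.hypot(W[...,0]-.519,W[...,1]+.2445)<.03)
P=W[m];print(len(P),P.mean(0));c,r=cv2.minEnclosingCircle((P[:,:2]*1000).astype(np.float32));print(c,r)
ys,xs=np.where(m);u,v=int(xs.mean()),int(ys.mean());print(u,v)
cr=f['p'][max(0,v-45):v+45,max(0,u-60):u+60,::-1];cv2.imwrite('pics/w2c.png',cv2.resize(cr,None,fx=6,fy=6,interpolation=cv2.INTER_CUBIC))
```

```text
t9.05 p [ 0.5164 -0.2454  0.1964] q [ 3.829e-01  9.238e-01  1.000e-04 -3.000e-04] F [-0.4  0.4  0.8] gap 0.0426 g 0.0 j [-0.565  0.353  1.614  0.     1.175 -1.35 ]
383 [ 0.51529236 -0.24316179  0.10400408]
(515.0465087890625, -244.58839416503906) 9.109254837036133
276 205
```

View pics/w2c.png

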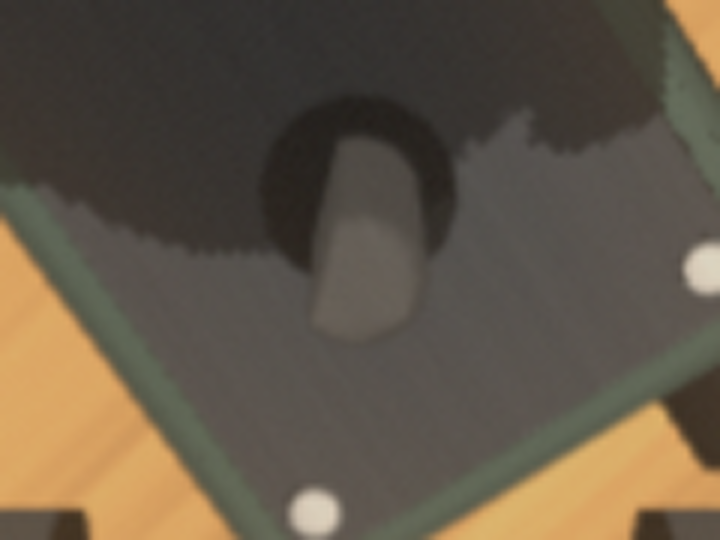

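The D-shaped top shows the flat on its left edge ((330,225)–(315,325)), so the flat faces about tool −y (world ~225°), i.e. shaft ≈ 1.0. I'll pinch it there.

Emit:
carry_out:
  hand: 0.5
  rows:
    - {"x": 0.0015,"y": 0.0015,"z": 0.03,"roll": 0}
    - {"x": 0.0015,"y": 0.0015,"z": 0.06,"roll": 0}
    - {"x": 0.0015,"y": 0.0015,"z": 0.09,"roll": 0}
    - {"x": 0.0015,"y": 0.0015,"z": 0.115,"roll": 0}
    - {"x": 0.0015,"y": 0.0015,"z": 0.125,"roll": 0}
    - {"x": 0.0015,"y": 0.0015,"z": 0.125,"roll": 0}

```text
time: 9.7
position: [0.5164, -0.2432, 0.071]
tcp_rot: [0.383, 0.924, 0.0, -0.001]
ft_force: [0.2, -0.1, 0.4]
finger_gap: 0.0427
grasp_force: 0.0
```

Emit:
carry_out:
  hand: 0
  rows:
    - {"x": 0,"y": 0,"z": 0,"roll": 0}
    - {"x": 0,"y": 0,"z": 0,"roll": 0}
    - {"x": 0,"y": 0,"z": 0,"roll": 0}
    - {"x": 0,"y": 0,"z": 0,"roll": 0}
    - {"x": 0,"y": 0,"z": 0,"roll": 0}
    - {"x": 0,"y": 0,"z": 0,"roll": 0}

```text
time: 10.3
position: [0.5173, -0.2447, 0.0731]
tcp_rot: [0.383, 0.924, -0.001, 0.001]
ft_force: [-3.2, -3.4, 6.5]
finger_gap: 0.0133
grasp_force: 58.8
```

```bash
python3 -c "
from h import *
s=st();print(s['torque'])"
```

```text
t10.30 p [ 0.5173 -0.2447  0.0731] q [ 3.827e-01  9.239e-01 -7.000e-04  1.400e-03] F [-3.2 -3.4  6.5] gap 0.0133 g 58.8 j [-5.620e-01  5.040e-01  1.732e+00 -1.000e-03  9.030e-01 -1.346e+00]
[-0.46498903  0.55874876 -0.01988607]
```

Emit:
carry_out:
  hand: 0
  rows:
    - {"x": -0.0002,"y": 0,"z": 0,"roll": 0.12}
    - {"x": -0.0004,"y": 0,"z": 0,"roll": 0.24}
    - {"x": -0.0006,"y": -0.0001,"z": 0,"roll": 0.36}
    - {"x": -0.0008,"y": -0.0002,"z": 0,"roll": 0.48}
    - {"x": -0.001,"y": -0.0003,"z": 0,"roll": 0.6}
    - {"x": -0.0012,"y": -0.0005,"z": 0,"roll": 0.72}
    - {"x": -0.0014,"y": -0.0007,"z": 0,"roll": 0.84}
    - {"x": -0.0016,"y": -0.0008,"z": 0,"roll": 0.94}
    - {"x": -0.0017,"y": -0.0009,"z": 0,"roll": 0.995}
    - {"x": -0.0017,"y": -0.0009,"z": 0,"roll": 0.995}
    - {"x": -0.0017,"y": -0.0009,"z": 0,"roll": 0.995}
    - {"x": -0.0017,"y": -0.0009,"z": 0,"roll": 0.995}

```text
time: 11.5
position: [0.5167, -0.2463, 0.0731]
tcp_rot: [0.777, 0.629, -0.001, 0.001]
ft_force: [-5.9, -3.0, 10.0]
finger_gap: 0.0136
grasp_force: 60.2
```

```bash
python3 -c "
from h import *
s=st();print(s['torque']);go(0.5,0,.2,78)"
```

```text
t11.50 p [ 0.5167 -0.2463  0.0731] q [ 7.772e-01  6.293e-01 -6.000e-04  7.000e-04] F [-5.9 -3.  10. ] gap 0.0136 g 60.2 j [-0.564  0.505  1.73  -0.002  0.906 -0.354]
[-0.46230839  1.00931323 -0.03566318]
t11.50 p [ 0.5167 -0.2463  0.0731] q [ 7.772e-01  6.293e-01 -6.000e-04  7.000e-04] F [-5.9 -3.  10. ] gap 0.0136 g 60.2 j [-0.564  0.505  1.73  -0.002  0.906 -0.354]
shift [ 0.2372 -0.0675 -0.1274] yaw 77.99 roll -0.00011500275229846566
```

Emit:
carry_out:
  hand: 0.45
  rows:
    - {"x": 0,"y": 0,"z": 0,"roll": 0}
    - {"x": 0,"y": 0,"z": 0,"roll": 0}
    - {"x": 0,"y": 0,"z": 0,"roll": 0}
    - {"x": 0,"y": 0,"z": -0.03,"roll": 0}
    - {"x": 0,"y": 0,"z": -0.07,"roll": 0}
    - {"x": 0,"y": 0,"z": -0.11,"roll": 0}
    - {"x": 0,"y": 0,"z": -0.13,"roll": 0}
    - {"x": 0,"y": 0,"z": -0.13,"roll": 0}
    - {"x": 0,"y": 0,"z": -0.13,"roll": 0}

```text
time: 12.4
position: [0.5172, -0.2451, 0.2013]
tcp_rot: [0.777, 0.629, 0.0, 0.0]
ft_force: [-0.4, 0.3, -0.6]
finger_gap: 0.0386
grasp_force: 0.0
```

Run:
```python
from h import *
st();snap('wrist')
f=load('wrist');W=cloud('wrist')
m=(W[...,2]>.099)&(W[...,2]<.112)&(np.hypot(W[...,0]-.516,W[...,1]+.2445)<.03)
P=W[m];print(len(P),P.mean(0));c,r=cv2.minEnclosingCircle((P[:,:2]*1000).astype(np.float32));print(c,r)
m=(W[...,2]>.065)&(W[...,2]<.08)&(np.hypot(W[...,0]-.466,W[...,1]+.235)<.03)
Q=W[m][:,:2];print('prongs',len(Q))
if len(Q)>10:
    _,l,cc=cv2.kmeans((Q*1000).astype(np.float32),2,None,(3,50,.01),5,0);print(cc,[ (l==i).sum() for i in(0,1)])
m=(W[...,2]>.036)&(W[...,2]<.044)&(np.hypot(W[...,0]-.516,W[...,1]+.2445)<.12)
print('base',cv2.minAreaRect((W[m][:,:2]*1000).astype(np.float32)))
cv2.imwrite('pics/w3c.png',cv2.resize(f['p'][140:300,180:380,::-1],None,fx=4,fy=3.75,interpolation=cv2.INTER_CUBIC))
```

```text
t12.40 p [ 0.5172 -0.2451  0.2013] q [7.773e-01 6.292e-01 2.000e-04 2.000e-04] F [-0.4  0.3 -0.6] gap 0.0386 g 0.0 j [-0.563  0.348  1.608  0.     1.185 -0.354]
357 [ 0.51626528 -0.24406814  0.10423767]
(515.1414794921875, -244.3931427001953) 9.13950252532959
prongs 167
[[ 467.4639  -219.79512]
 [ 462.02545 -246.89946]] [np.int64(83), np.int64(84)]
base ((503.6352233886719, -241.90110778808594), (105.37938690185547, 143.93011474609375), 78.7741470336914)
```

View pics/w3c.png

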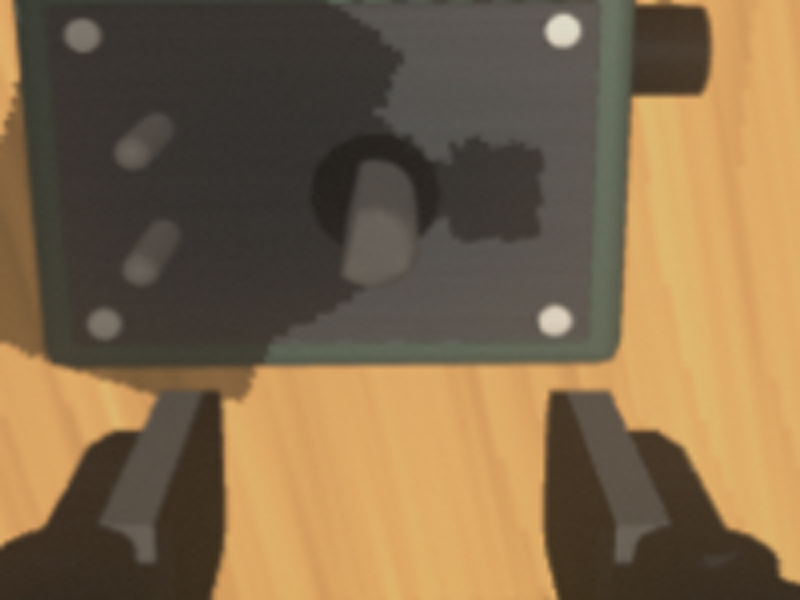

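The flat edge (rows 205–280, x 357→343) looks tilted about 10° from square. I'll fit it numerically.

Run:
```python
from h import *
f=load('wrist');g=cv2.GaussianBlur(cv2.cvtColor(f['p'],cv2.COLOR_RGB2GRAY).astype(float),(0,0),.7)
L=[]
for v in range(194,216):
    gr=np.gradient(g[v]); i=258+np.argmax(gr[258:274]); a,b,c=gr[i-1:i+2]; u=i+(a-c)/(2*(a-2*b+c)); 
    w=ray('wrist',u,v,.105); L.append((v,u,*w[:2]))
    j=274+np.argmin(gr[274:292]); print(v,round(u,2),round(gr[i],1),'right',j,round(gr[j],1),np.round(w[:2]*1000,1))
L=np.array(L)
for a,b in((197,211),(199,212),(199,209)):
    m=(L[:,0]>=a)&(L[:,0]<=b);q=L[m,2:];q=q-q.mean(0);d=np.linalg.svd(q)[2][0];print(a,b,'edge yaw',np.degrees(np.arctan2(d[1],d[0]))%180)
```

```text
194 267.23 12.3 right 284 -11.2 [ 512.6 -233.9]
195 267.09 12.7 right 284 -11.6 [ 512.3 -234.6]
196 267.09 12.9 right 284 -11.6 [ 512.1 -235.4]
197 267.08 13.0 right 284 -12.4 [ 511.9 -236.1]
198 266.98 13.4 right 284 -12.3 [ 511.7 -236.9]
199 266.81 13.8 right 284 -12.4 [ 511.4 -237.6]
200 266.72 13.9 right 284 -12.2 [ 511.2 -238.4]
201 266.67 14.1 right 283 -10.7 [ 510.9 -239.2]
202 266.53 13.7 right 283 -9.1 [ 510.7 -239.9]
203 266.36 14.1 right 283 -6.7 [ 510.4 -240.7]
204 266.3 14.2 right 282 -5.5 [ 510.2 -241.4]
205 266.28 13.3 right 282 -4.9 [ 510.  -242.2]
206 266.19 12.6 right 282 -5.0 [ 509.7 -243. ]
207 266.02 12.7 right 282 -5.4 [ 509.4 -243.7]
208 265.88 12.7 right 282 -6.0 [ 509.1 -244.5]
209 265.75 12.7 right 282 -6.2 [ 508.9 -245.3]
210 265.53 12.6 right 282 -5.8 [ 508.5 -246. ]
211 265.36 12.9 right 281 -5.1 [ 508.2 -246.8]
212 265.25 12.9 right 280 -3.3 [ 508.  -247.5]
213 265.41 10.8 right 279 -2.3 [ 507.9 -248.4]
214 266.23 8.1 right 276 -2.1 [ 508.4 -249.3]
215 267.76 6.2 right 275 -1.8 [ 509.4 -250.3]
197 211 edge yaw 71.20530994380022
199 212 edge yaw 70.96697496205668
199 209 edge yaw 71.83176693209478
```

Flat is about 0.15 rad off (over-turned). I'll re-pinch it squarely and turn back.

Emit:
carry_out:
  hand: 0.45
  rows:
    - {"x": 0,"y": 0,"z": 0.03,"roll": 0.05}
    - {"x": 0,"y": 0,"z": 0.06,"roll": 0.1}
    - {"x": 0,"y": 0,"z": 0.09,"roll": 0.15}
    - {"x": 0,"y": 0,"z": 0.115,"roll": 0.15}
    - {"x": 0,"y": 0,"z": 0.13,"roll": 0.15}
    - {"x": 0,"y": 0,"z": 0.13,"roll": 0.15}

```text
time: 13.05
position: [0.5141, -0.2433, 0.0673]
tcp_rot: [0.822, 0.569, -0.002, -0.004]
ft_force: [-1.1, 0.8, -0.4]
finger_gap: 0.0385
grasp_force: 0.0
```

Emit:
carry_out:
  hand: 0
  rows:
    - {"x": 0,"y": 0,"z": 0,"roll": 0}
    - {"x": 0,"y": 0,"z": 0,"roll": 0}
    - {"x": 0,"y": 0,"z": 0,"roll": 0}
    - {"x": 0,"y": 0,"z": 0,"roll": 0}
    - {"x": 0,"y": 0,"z": 0,"roll": 0}
    - {"x": 0,"y": 0,"z": 0,"roll": 0}

```text
time: 13.65
position: [0.5172, -0.2453, 0.0716]
tcp_rot: [0.822, 0.569, 0.0, 0.0]
ft_force: [0.4, -0.7, -3.3]
finger_gap: 0.0128
grasp_force: 58.8
```

Emit:
carry_out:
  hand: 0
  rows:
    - {"x": 0,"y": 0,"z": 0,"roll": -0.05}
    - {"x": 0.0002,"y": 0,"z": 0,"roll": -0.1}
    - {"x": 0.0003,"y": 0,"z": 0,"roll": -0.155}
    - {"x": 0.0003,"y": 0,"z": 0,"roll": -0.155}
    - {"x": 0.0003,"y": 0,"z": 0,"roll": -0.155}
    - {"x": 0.0003,"y": 0,"z": 0,"roll": -0.155}

```text
time: 14.25
position: [0.5173, -0.245, 0.0715]
tcp_rot: [0.776, 0.631, 0.0, 0.0]
ft_force: [-0.1, 0.5, -1.0]
finger_gap: 0.0129
grasp_force: 59.1
```

Emit:
carry_out:
  hand: 0.45
  rows:
    - {"x": 0,"y": 0,"z": 0,"roll": 0}
    - {"x": 0,"y": 0,"z": 0,"roll": 0}
    - {"x": 0,"y": 0,"z": 0,"roll": 0}
    - {"x": 0,"y": 0,"z": -0.03,"roll": 0}
    - {"x": 0,"y": 0,"z": -0.07,"roll": 0}
    - {"x": 0,"y": 0,"z": -0.11,"roll": 0}
    - {"x": 0,"y": 0,"z": -0.13,"roll": 0}
    - {"x": 0,"y": 0,"z": -0.13,"roll": 0}
    - {"x": 0,"y": 0,"z": -0.13,"roll": 0}
    - {"x": 0,"y": 0,"z": -0.13,"roll": 0}

```text
time: 15.25
position: [0.5163, -0.2444, 0.1999]
tcp_rot: [0.776, 0.631, -0.0, -0.001]
ft_force: [0.8, -0.6, -0.2]
finger_gap: 0.0384
grasp_force: 0.0
```

Run:
```python
from h import *
A=[]
for k in range(3):
    st();snap('wrist')
    W=cloud('wrist')
    m=(W[...,2]>.1)&(W[...,2]<.112)&(np.hypot(W[...,0]-.516,W[...,1]+.2445)<.03)
    c,r=cv2.minEnclosingCircle((W[m][:,:2]*1000).astype(np.float32));ys=np.where(m)[0];print('axis',c,r,'rows',ys.min(),ys.max())
    Q=(W[(W[...,2]>.068)&(W[...,2]<.08)&(np.hypot(W[...,0]-.466,W[...,1]+.235)<.03)][:,:2]*1000).astype(np.float32)
    _,l,cc=cv2.kmeans(Q,2,None,(3,50,.01),5,0);print('prongs',cc.ravel())
    f=load('wrist');g=cv2.GaussianBlur(cv2.cvtColor(f['p'],cv2.COLOR_RGB2GRAY).astype(float),(0,0),.7);L=[]
    for v in range(203,213):
        gr=np.gradient(g[v]); i=258+np.argmax(gr[258:274]); a,b,c=gr[i-1:i+2]; u=i+(a-c)/(2*(a-2*b+c)); L.append(ray('wrist',u,v,.105)[:2]*1000)
    L=np.array(L);q=L-L.mean(0);d=np.linalg.svd(q)[2][0];print('edge yaw',np.degrees(np.arctan2(d[1],d[0]))%180,L.mean(0))
go(.53,.1,.3,11.45)
```

```text
t15.25 p [ 0.5163 -0.2444  0.1999] q [ 7.758e-01  6.310e-01 -4.000e-04 -1.300e-03] F [ 0.8 -0.6 -0.2] gap 0.0384 g 0.0 j [-0.563  0.349  1.61   0.     1.185 -0.358]
axis (514.8760986328125, -244.44403076171875) 9.002703666687012 rows 195 217
prongs [ 467.3032  -219.86913  461.7341  -247.04306]
edge yaw 76.80250949499455 [ 510.36594529 -243.42831855]
t15.30 p [ 0.5162 -0.2444  0.1997] q [ 7.758e-01  6.310e-01 -5.000e-04 -1.500e-03] F [-0.3  0.2 -0.1] gap 0.0384 g 0.0 j [-0.563  0.35   1.61   0.     1.185 -0.358]
axis (514.8388061523438, -244.37953186035156) 9.061901092529297 rows 195 218
prongs [ 467.28592 -220.02719  461.7796  -247.2015 ]
edge yaw 76.44085492147369 [ 510.3703873  -243.32583541]
t15.35 p [ 0.5163 -0.2444  0.1997] q [ 7.758e-01  6.310e-01 -5.000e-04 -1.500e-03] F [ 0.4  0.  -0.8] gap 0.0387 g 0.0 j [-0.563  0.35   1.61   0.     1.185 -0.358]
axis (514.8847045898438, -244.38780212402344) 9.002779960632324 rows 195 217
prongs [ 467.29657 -219.94456  461.77908 -247.17972]
edge yaw 77.03521655205085 [ 510.39030987 -243.36262765]
t15.40 p [ 0.5164 -0.2445  0.1999] q [ 7.757e-01  6.310e-01 -4.000e-04 -1.300e-03] F [-0.2  0.  -0.3] gap 0.0381 g 0.0 j [-0.563  0.35   1.609  0.     1.185 -0.358]
shift [ 0.3402 -0.0571 -0.0996] yaw 78.25 roll 1.1659480856717581
```

Flat is now within ~0.03 rad of the fork, shaft axis (515.0,−244.4) mm. Next, locate the collar, with the tool yawed to keep the camera on the near side.

Run:
```python
from h import *
snap('scene');print(ray('scene',353,160,.041))
W=cloud('side');f=load('side')['p'].astype(int)
c=np.array([.529,.212]);e=np.array([.98,.1985]);n=np.array([-.1985,.98])
u=(W[...,:2]-c)@e;v=(W[...,:2]-c)@n
m=(abs(u)<.075)&(abs(v)<.09)&(W[...,2]>.036)&(W[...,2]<.046)&(f.sum(-1)>200)
P=W[m];print(len(P),np.median(P,0),cv2.minAreaRect((P[:,:2]*1000).astype(np.float32)) )
go(.545,.215,.25,191.45)
```

```text
[0.54972912 0.22447448 0.041     ]
314 [0.54700966 0.22434848 0.04045675] ((547.8551025390625, 224.04959106445312), (40.90647506713867, 37.782508850097656), 26.908329010009766)
t15.45 p [ 0.5166 -0.2446  0.2001] q [ 7.758e-01  6.310e-01 -3.000e-04 -1.100e-03] F [0.9 0.8 0. ] gap 0.0386 g 0.0 j [-0.563  0.35   1.609  0.     1.185 -0.358]
shift [ 0.4558 -0.0659 -0.0494] yaw 78.25 roll -1.9757660143698212
```

Emit:
carry_out:
  hand: 0.45
  rows:
    - {"x": 0.02,"y": 0,"z": -0.03,"roll": -0.14}
    - {"x": 0.06,"y": -0.01,"z": -0.05,"roll": -0.28}
    - {"x": 0.1,"y": -0.015,"z": -0.05,"roll": -0.42}
    - {"x": 0.14,"y": -0.02,"z": -0.05,"roll": -0.56}
    - {"x": 0.18,"y": -0.025,"z": -0.05,"roll": -0.7}
    - {"x": 0.22,"y": -0.03,"z": -0.05,"roll": -0.84}
    - {"x": 0.26,"y": -0.035,"z": -0.05,"roll": -0.98}
    - {"x": 0.3,"y": -0.04,"z": -0.05,"roll": -1.12}
    - {"x": 0.34,"y": -0.045,"z": -0.05,"roll": -1.26}
    - {"x": 0.38,"y": -0.05,"z": -0.05,"roll": -1.4}
    - {"x": 0.42,"y": -0.06,"z": -0.05,"roll": -1.54}
    - {"x": 0.46,"y": -0.065,"z": -0.05,"roll": -1.68}

```text
time: 16.65
position: [0.5463, 0.2203, 0.2506]
tcp_rot: [0.045, 0.999, -0.0, -0.001]
ft_force: [0.5, -0.3, 0.1]
finger_gap: 0.0385
grasp_force: 0.0
```

Emit:
carry_out:
  hand: 0.7
  rows:
    - {"x": 0,"y": 0,"z": 0,"roll": -0.14}
    - {"x": 0,"y": 0,"z": 0.03,"roll": -0.28}
    - {"x": 0,"y": 0,"z": 0.05,"roll": -0.42}
    - {"x": 0,"y": 0,"z": 0.07,"roll": -0.445}
    - {"x": 0,"y": 0,"z": 0.08,"roll": -0.445}
    - {"x": 0,"y": 0,"z": 0.08,"roll": -0.445}
    - {"x": 0,"y": 0,"z": 0.08,"roll": -0.445}

```text
time: 17.35
position: [0.5475, 0.2186, 0.1716]
tcp_rot: [-0.173, 0.985, 0.0, 0.0]
ft_force: [-0.2, 1.1, 1.0]
finger_gap: 0.06
grasp_force: 0.0
```

Run:
```python
from h import *
go(.548,.224,.011,206.9);snap('wrist','w4.png')
W=cloud('wrist');f=load('wrist')['p'].astype(int)
m=(np.hypot(W[...,0]-.548,W[...,1]-.224)<.032)&(W[...,2]>.036)&(W[...,2]<.046)
mm=cv2.morphologyEx(m.astype(np.uint8),cv2.MORPH_OPEN,np.ones((3,3)))>0
P=W[mm];print(len(P),np.median(P,0),cv2.minAreaRect((P[:,:2]*1000).astype(np.float32)))
```

```text
t17.35 p [0.5475 0.2186 0.1716] q [-1.733e-01  9.849e-01  1.000e-04  1.000e-04] F [-0.2  1.1  1. ] gap 0.0600 g 0.0 j [ 0.263  0.403  1.603  0.     1.136 -1.657]
shift [-0.0023  0.0049  0.1606] yaw -160.04 roll -0.12112323237436416
1494 [0.54695223 0.22392239 0.04098498] ((547.9031982421875, 224.10726928710938), (40.270565032958984, 36.043601989746094), 28.042400360107422)
```

View pics/w4.png

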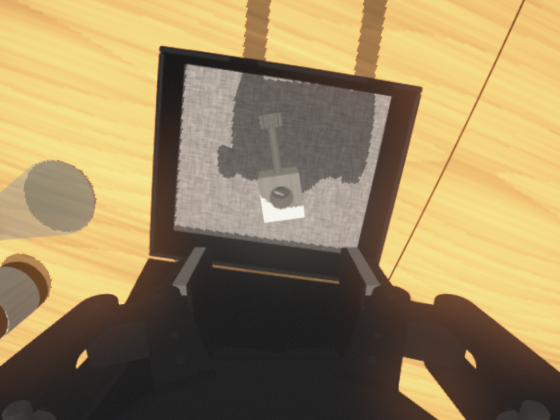

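Collar at (281,190) px with its knob on the near side at (271,121); centre (547.9,224.1) mm, yaw 28°. I'll grasp it.

Emit:
carry_out:
  hand: 0.7
  rows:
    - {"x": -0.002,"y": 0.005,"z": 0.02,"roll": -0.07}
    - {"x": -0.002,"y": 0.005,"z": 0.05,"roll": -0.14}
    - {"x": -0.002,"y": 0.005,"z": 0.08,"roll": -0.14}
    - {"x": -0.002,"y": 0.005,"z": 0.11,"roll": -0.14}
    - {"x": -0.002,"y": 0.005,"z": 0.135,"roll": -0.14}
    - {"x": -0.002,"y": 0.005,"z": 0.15,"roll": -0.14}
    - {"x": -0.002,"y": 0.005,"z": 0.158,"roll": -0.14}
    - {"x": -0.002,"y": 0.005,"z": 0.158,"roll": -0.14}
    - {"x": -0.002,"y": 0.005,"z": 0.158,"roll": -0.14}

```text
time: 18.3
position: [0.5484, 0.2243, 0.0144]
tcp_rot: [-0.242, 0.97, 0.0, 0.001]
ft_force: [-0.2, -0.1, -0.2]
finger_gap: 0.0596
grasp_force: 0.0
```

```bash
python3 -c "
from h import *
go(.5479,.2241,.0125,208.04)"
```

```text
t18.30 p [0.5484 0.2243 0.0144] q [-2.421e-01  9.703e-01  1.000e-04  9.000e-04] F [-0.2 -0.1 -0.2] gap 0.0596 g 0.0 j [ 0.272  0.611  1.719  0.     0.809 -1.788]
shift [0.0005 0.0001 0.0019] yaw -151.98 roll -0.0003292372381120184
```

Emit:
carry_out:
  hand: 0
  rows:
    - {"x": 0,"y": 0,"z": 0,"roll": 0}
    - {"x": 0,"y": 0,"z": 0,"roll": 0}
    - {"x": 0,"y": 0,"z": 0,"roll": 0}
    - {"x": 0,"y": 0,"z": 0,"roll": 0}
    - {"x": 0,"y": 0,"z": 0,"roll": 0}
    - {"x": 0,"y": 0,"z": 0,"roll": 0}

```text
time: 18.9
position: [0.5485, 0.2243, 0.0147]
tcp_rot: [-0.242, 0.97, 0.0, 0.001]
ft_force: [-0.7, -0.3, 5.5]
finger_gap: 0.0353
grasp_force: 60.9
```

Emit:
carry_out:
  hand: 0
  rows:
    - {"x": 0,"y": 0,"z": -0.01,"roll": 0}
    - {"x": 0,"y": 0,"z": -0.03,"roll": 0}
    - {"x": 0,"y": 0,"z": -0.06,"roll": 0}
    - {"x": 0,"y": 0,"z": -0.1,"roll": 0}
    - {"x": 0,"y": 0,"z": -0.14,"roll": 0}
    - {"x": 0,"y": 0,"z": -0.18,"roll": 0}
    - {"x": 0,"y": 0,"z": -0.19,"roll": 0}
    - {"x": 0,"y": 0,"z": -0.19,"roll": 0}
    - {"x": 0,"y": 0,"z": -0.19,"roll": 0}

```text
time: 19.8
position: [0.5463, 0.2237, 0.2024]
tcp_rot: [-0.242, 0.97, 0.0, -0.001]
ft_force: [-0.3, 0.1, -1.3]
finger_gap: 0.0348
grasp_force: 60.1
```

Run:
```python
from h import *
go(.515,-.2444,.205,168.4);snap('wrist','w5.png')
f=load('wrist');W=cloud('wrist');s=telemetry.state()
M=R.from_quat(s['tcp_rot']).as_matrix()
T=(W-s['position'])@M
np.save('T.npy',T)
m=(abs(T[...,0])<.03)&(abs(T[...,1])<.017)&(T[...,2]<.03)&(T[...,2]>-.06)
P=T[m];print(len(P));h=np.histogram(P[:,2],30);print(h[0],h[1].round(3))
```

```text
t19.80 p [0.5463 0.2237 0.2024] q [-2.422e-01  9.702e-01  0.000e+00 -9.000e-04] F [-0.3  0.1 -1.3] gap 0.0348 g 60.1 j [ 0.272  0.373  1.565  0.     1.205 -1.788]
shift [ 0.2476 -0.3985 -0.0024] yaw -151.97 roll 0.6916940168026796
9634
[  10    5    0    0    0    0    0    0   28   28   16   15   10 3119
 2830  344  321  315  273  348  540  250  202  174  173  151  150  139
  126   67] [-0.059 -0.057 -0.054 -0.052 -0.05  -0.048 -0.045 -0.043 -0.041 -0.038
 -0.036 -0.034 -0.032 -0.029 -0.027 -0.025 -0.022 -0.02  -0.018 -0.015
 -0.013 -0.011 -0.009 -0.006 -0.004 -0.002  0.001  0.003  0.005  0.007
  0.01 ]
```

Run:
```python
from h import *
T=np.load('T.npy')
m=(abs(T[...,0])<.03)&(abs(T[...,1])<.03)&(T[...,2]<-.0235)&(T[...,2]>-.032)
n,l,s,c=cv2.connectedComponentsWithStats(m.astype(np.uint8));i=1+np.argmax(s[1:,4]);m=l==i;print(s[i])
P=T[m];print('z',np.median(P[:,2]));r=cv2.minAreaRect((P[:,:2]*1000).astype(np.float32));print(r)
pl=np.linalg.lstsq(np.c_[P[:,:2],np.ones(len(P))],P[:,2],rcond=None)[0];print('tilt',pl)
# hole: contour inside
cs,hi=cv2.findContours(m.astype(np.uint8),cv2.RETR_CCOMP,cv2.CHAIN_APPROX_NONE)
for k,cc in enumerate(cs):
    if hi[0,k,3]>=0 and len(cc)>25:
        q=np.array([T[v,u] for u,v in cc[:,0]])*1000;ce,ra=cv2.minEnclosingCircle(q[:,:2].astype(np.float32));A=np.c_[2*q[:,:2],np.ones(len(q))];sol=np.linalg.lstsq(A,(q[:,:2]**2).sum(1),rcond=None)[0];print('hole',len(cc),ce,ra,sol[:2],np.sqrt(sol[2]+sol[:2]@sol[:2]))
# knob/stem: tool x>0 side
k=(T[...,0]>.024)&(T[...,0]<.085)&(abs(T[...,1])<.03)&(T[...,2]<.0)&(T[...,2]>-.02)
K=T[k];print('stem',len(K));
for a in np.arange(.024,.08,.008):
    q=K[(K[:,0]>=a)&(K[:,0]<a+.008)]
    if len(q):print(round(a,3),len(q),(q[:,1].min()*1e3).round(1),(q[:,1].max()*1e3).round(1),q[:,1].mean().round(4),q[:,2].min().round(4))
f=load('wrist')['p'];ys,xs=np.where(m);v0,v1,u0,u1=ys.min()-20,ys.max()+20,xs.min()-40,xs.max()+40
```

```text
[ 213  238  139   92 7020]
z -0.026985000441539314
((0.1098175048828125, 2.9338226318359375), (41.23584747314453, 53.83369445800781), 0.4329880177974701)
tilt [ 0.00121128 -0.00241445 -0.02698524]
hole 131 (0.4603540897369385, 0.7734448909759521) 10.663493156433105 [0.42259212 0.42700715] 10.002977276975663
stem 3178
0.024 322 -3.3 4.1 0.0004 -0.0147
0.032 333 -3.2 4.0 0.0004 -0.0144
0.04 362 -3.6 4.4 0.0003 -0.0145
0.048 396 -3.5 4.4 0.0004 -0.0145
0.056 679 -9.6 10.4 0.0004 -0.0199
0.064 1072 -9.9 10.7 0.0003 -0.02
0.072 14 -7.1 8.0 0.0005 -0.0158
```

The collar is held upright and square: bore at tool (+0.4,+0.4) mm, screw straight along +x, underside 9 mm below the TCP. I carry it to the shaft.

Emit:
carry_out:
  hand: 0
  rows:
    - {"x": 0.01,"y": -0.016,"z": 0,"roll": 0.05}
    - {"x": 0.03,"y": -0.05,"z": 0,"roll": 0.1}
    - {"x": 0.055,"y": -0.09,"z": 0,"roll": 0.16}
    - {"x": 0.08,"y": -0.13,"z": 0,"roll": 0.23}
    - {"x": 0.105,"y": -0.17,"z": 0,"roll": 0.3}
    - {"x": 0.13,"y": -0.21,"z": 0,"roll": 0.37}
    - {"x": 0.155,"y": -0.25,"z": 0,"roll": 0.44}
    - {"x": 0.18,"y": -0.29,"z": 0,"roll": 0.51}
    - {"x": 0.205,"y": -0.33,"z": 0,"roll": 0.58}
    - {"x": 0.225,"y": -0.36,"z": 0,"roll": 0.63}
    - {"x": 0.24,"y": -0.385,"z": 0,"roll": 0.67}
    - {"x": 0.2476,"y": -0.3985,"z": 0,"roll": 0.692}

```text
time: 21.05
position: [0.5147, -0.246, 0.2012]
tcp_rot: [0.103, 0.995, 0.001, -0.002]
ft_force: [0.7, -0.0, -1.2]
finger_gap: 0.0349
grasp_force: 60.2
```

Emit:
carry_out:
  hand: 0
  rows:
    - {"x": 0,"y": 0,"z": 0.02,"roll": 0}
    - {"x": 0,"y": 0,"z": 0.04,"roll": 0}
    - {"x": 0,"y": 0,"z": 0.06,"roll": 0}
    - {"x": 0,"y": 0,"z": 0.07,"roll": 0}
    - {"x": 0,"y": 0,"z": 0.07,"roll": 0}
    - {"x": 0,"y": 0,"z": 0.07,"roll": 0}
    - {"x": 0,"y": 0,"z": 0.07,"roll": 0}

```text
time: 21.75
position: [0.5168, -0.2443, 0.1342]
tcp_rot: [0.101, 0.995, -0.0, 0.001]
ft_force: [0.3, -0.3, -1.2]
finger_gap: 0.035
grasp_force: 60.2
```

Run:
```python
from h import *
for i in range(3):
    go(.5153,-.2445,.110,168.4);snap('wrist')
W=cloud('wrist');Q=(W[(W[...,2]>.066)&(W[...,2]<.08)&(np.hypot(W[...,0]-.4645,W[...,1]+.2335)<.03)]*1000)
print('prong pts',len(Q))
snap('side');W=cloud('side');print(telemetry.state()['ft_force'])
```

```text
t21.75 p [ 0.5168 -0.2443  0.1342] q [ 1.010e-01  9.949e-01 -3.000e-04  7.000e-04] F [ 0.3 -0.3 -1.2] gap 0.0350 g 60.2 j [-0.562  0.422  1.682  0.     1.036 -1.931]
shift [ 0.0015 -0.0005  0.0242] yaw 168.40 roll 5.6965015037798366e-05
t21.80 p [ 0.5168 -0.2443  0.1343] q [ 1.011e-01  9.949e-01 -3.000e-04  8.000e-04] F [ 0.3  0.3 -0.4] gap 0.0348 g 60.2 j [-0.563  0.422  1.682  0.     1.036 -1.931]
shift [ 0.0015 -0.0004  0.0243] yaw 168.40 roll -5.921544057616218e-05
t21.85 p [ 0.5168 -0.2444  0.1343] q [ 1.011e-01  9.949e-01 -4.000e-04  8.000e-04] F [-0.6 -0.2 -1.3] gap 0.0352 g 60.2 j [-0.563  0.422  1.682  0.     1.036 -1.931]
shift [ 0.0015 -0.0004  0.0243] yaw 168.39 roll -0.0001206670054962757
prong pts 258
[ 0.16412021  0.55511885 -0.18259188]
```

Emit:
carry_out:
  hand: 0
  rows:
    - {"x": 0.0015,"y": -0.0004,"z": 0,"roll": 0}
    - {"x": 0.0015,"y": -0.0004,"z": 0.008,"roll": 0}
    - {"x": 0.0015,"y": -0.0004,"z": 0.014,"roll": 0}
    - {"x": 0.0015,"y": -0.0004,"z": 0.019,"roll": 0}
    - {"x": 0.0015,"y": -0.0004,"z": 0.022,"roll": 0}
    - {"x": 0.0015,"y": -0.0004,"z": 0.025,"roll": 0}
    - {"x": 0.0015,"y": -0.0004,"z": 0.025,"roll": 0}

```text
time: 22.65
position: [0.5149, -0.2444, 0.1079]
tcp_rot: [0.101, 0.995, -0.0, 0.0]
ft_force: [1.8, -0.9, -1.7]
finger_gap: 0.0348
grasp_force: 60.1
```

```bash
python3 -c "
from h import *
s=go(.5153,-.2445,.059,168.4);print(telemetry.state()['torque'])"
```

```text
t22.65 p [ 0.5149 -0.2444  0.1079] q [ 1.012e-01  9.949e-01 -1.000e-04  2.000e-04] F [ 1.8 -0.9 -1.7] gap 0.0348 g 60.1 j [-0.564  0.454  1.708  0.     0.979 -1.932]
shift [-0.0004  0.      0.0489] yaw 168.38 roll -0.00038751157193026297
[-0.21779977 -0.34952672  0.01004111]
```

Emit:
carry_out:
  hand: 0
  rows:
    - {"x": -0.0003,"y": 0,"z": 0.004,"roll": 0}
    - {"x": -0.0003,"y": 0,"z": 0.008,"roll": 0}
    - {"x": -0.0003,"y": 0,"z": 0.011,"roll": 0}
    - {"x": -0.0003,"y": 0,"z": 0.014,"roll": 0}
    - {"x": -0.0003,"y": 0,"z": 0.017,"roll": 0}
    - {"x": -0.0003,"y": 0,"z": 0.02,"roll": 0}

```text
time: 23.25
position: [0.515, -0.2444, 0.0882]
tcp_rot: [0.101, 0.995, -0.0, 0.0]
ft_force: [1.6, -1.1, -0.4]
finger_gap: 0.035
grasp_force: 60.1
```

The screw tip is past the shaft's top with almost no force. I continue down to the spring.

Emit:
carry_out:
  hand: 0
  rows:
    - {"x": 0,"y": 0,"z": 0.005,"roll": 0}
    - {"x": 0,"y": 0,"z": 0.01,"roll": 0}
    - {"x": 0,"y": 0,"z": 0.015,"roll": 0}
    - {"x": 0,"y": 0,"z": 0.019,"roll": 0}
    - {"x": 0,"y": 0,"z": 0.022,"roll": 0}
    - {"x": 0,"y": 0,"z": 0.025,"roll": 0}
    - {"x": 0,"y": 0,"z": 0.027,"roll": 0}
    - {"x": 0,"y": 0,"z": 0.029,"roll": 0}
    - {"x": 0,"y": 0,"z": 0.03,"roll": 0}
    - {"x": 0,"y": 0,"z": 0.03,"roll": 0}

```text
time: 24.25
position: [0.5151, -0.2444, 0.0596]
tcp_rot: [0.101, 0.995, -0.0, 0.0]
ft_force: [-1.2, 0.4, 14.3]
finger_gap: 0.0352
grasp_force: 62.2
```

Run:
```python
from h import *
s=st();snap('wrist')
W=cloud('wrist');M=R.from_quat(s['tcp_rot']).as_matrix();T=(W-s['position'])@M
m=(abs(T[...,0])<.018)&(abs(T[...,1])<.016)&(np.hypot(T[...,0],T[...,1])>.012)&(W[...,2]>.078)&(W[...,2]<.098)
P=W[m];print('top z',len(P),np.median(P[:,2]),'tilt',np.linalg.lstsq(np.c_[P[:,:2],np.ones(len(P))],P[:,2],rcond=None)[0][:2])
k=(T[...,0]>.056)&(T[...,0]<.075)&(abs(T[...,1])<.02)&(W[...,2]>.06)&(W[...,2]<.085)
print('knob',W[k].mean(0))
snap('scene');W=cloud('scene').reshape(-1,3);h=np.array([.6128,.2289]);u=(W[:,:2]-h)@[.98,.1985];v=(W[:,:2]-h)@[-.1985,.98]
q=(abs(v)<.09)&(u>.005)&(u<.12)&(W[:,2]>.09)&(W[:,2]<.225);print('lid pts',q.sum(),np.polyfit(W[q,2],u[q],1))
st()
```

```text
t24.25 p [ 0.5151 -0.2444  0.0596] q [ 1.012e-01  9.949e-01 -2.000e-04  4.000e-04] F [-1.2  0.4 14.3] gap 0.0352 g 62.2 j [-0.564  0.522  1.744 -0.     0.874 -1.932]
top z 3004 0.0858584092468024 tilt [-0.00250281 -0.00021343]
knob [ 0.45050156 -0.23086574  0.0745933 ]
lid pts 318 [ 0.45007007 -0.02340663]
t24.35 p [ 0.5151 -0.2444  0.0596] q [ 1.012e-01  9.949e-01 -2.000e-04  4.000e-04] F [-1.8  0.1 14.1] gap 0.0350 g 62.2 j [-0.564  0.522  1.744  0.     0.874 -1.932]
```

The collar's top is at 85.9 mm (home is 86), upright, on the hard stop at 14 N, and the lid is still open. I'll hand it in.

```bash
python3 -c "
from rig import order
print(order.sign_off())"
```

```text
the job is handed in; nothing more can be done
None
```

The job is handed in, with no verdict returned: the lid is open, the shaft flat is within about 0.03 rad of the fork, and the collar is held down on its stop (top measured at 85.9 mm, 86 mm being fully home).

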